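# Hold a brass mending plate down in the glue press

### The arm

A 7-joint arm with a two-finger parallel gripper is mounted at the origin on the work surface. World frame = base frame: x ahead of the robot, y to its left, z up, the work surface at z = 0. Lengths are in mm, angles in rad, forces in N, time in s.
With the tool pointing down it reaches from about 400 to 900 mm from the base axis. Payload 5.6 kg.
Tool frame: the origin (TCP) lies midway between the tips of the shut fingers; the grasp point (between the pads) lies 19 mm behind it; x points along the fingers, y is the direction in which the jaws open and shut, and the axes are right-handed (so a half turn about x gives the same grasp; the last joint's range is limited). The gripper opens to 92 mm and grips with 3 to 60 N. Pads are 20 mm wide; open, the fingers measure 128 mm over their backs; the gripper's body (75 mm by 189 mm) begins 69 mm behind the grasp point.
Start: joints at [1.203, 0.468, -0.012, 1.603, 0.006, 1.071, -0.056], TCP at [207.386, -616.036, 214.592] pointing down, gripper open.
Joint ranges: [-2.53, 2.53], [-0.31, 2.02], [-1.57, 1.55], [0.28, 2.44], [-1.29, 4.43], [0.15, 1.84], [-2.92, 2.92]. Speed limits (rad/s): [2.57, 2.57, 3.14, 3.14, 3.14, 3.14, 3.14].

### API

Orientations are given as a rotation vector (axis times angle).
In Python, from cell import robot, grip, kin, viewer gives the robot as it stands. Calls block until the motion is done:
- robot.movep(position, orientation): joint-space move of the TCP to a pose.
- robot.servo_line(position, feed=150, rotation=None): straight line of the TCP; rotation=None keeps the orientation; feed is the mean speed in mm/s.
- robot.goto_joints(angles): joint-space move.
- grip(opening, newtons=None): opening from 0.0 (shut) to 1.0 (fully open); newtons is the grip in N (None keeps the last); returns when the fingers have stopped.
- robot.hold(seconds).
- kin.ik(position, orientation): joint angles nearest the present ones, or None.
- robot.observe(): the state.
- viewer.read_camera(name): name is "scene" or "top"; returns the picture (420x560x3 uint8, red, green, blue); there is no depth.
- viewer.camera_info(name): a dict with "camera_matrix" (3x3 intrinsics, pixels), "R" (3x3) and "t" (3): a world point X has camera coordinates R X + t. Camera axes: x right, y down, z forward; pixel columns grow to the right and rows downward; lengths in mm; the calibration is good to about 2 mm. A picture is of the moment at which its call begins. camera_info takes no time and is no camera call.
A pose or a line that the arm cannot do raises robot.IKError and nothing moves.
- robot.job_done(): hands the job in, once; it reports no verdict.
Trained networks look in the newest picture that a camera, given by its name, has taken for a name from the list of things; names that differ only in an ending like _2 or _b are one class to them, and where a whole thing is asked for, a point or a joint stands for the part that bears it (a point fixed in the world has none). Each returns a list of dicts, best first, with "confidence" (0 to 1); they miss things now and then, are a little off and sometimes report something else, mostly with a low value. They report only what shows in the picture. A call takes as long as a camera call. They do not tell look-alikes from the thing itself.
- viewer.silhouettes(name, camera): "mask" (420x560 bool, what is visible of it).
- viewer.pinpoint(name, camera): "at" ([x, y, z] in mm, in the coordinates of the camera as it stood for that picture, good to about 4 mm: a listed point, or the origin of a listed thing).
The state is a dict: "t": time; "joints": joint angles; "joint_velocities": joint speeds; "joint_torque": joint torques, N m; "tcp_pos": TCP position; "tcp_rot": TCP orientation; "contact_force": force on the tool from outside, world axes, zero at the start; "wrist_torque": the same for the moment, N m; "grip_width": opening from 0.0 (shut) to 1.0 (fully open).
Only numpy, scipy, OpenCV 4.12 (cv2) and the standard library are available. Lean on these libraries where they do the work, as an engineer would, in place of code of your own. Each camera call takes 0.05 s, during which the arm holds its last target.

### The job

Lay the pale oak rail flat on the bed of the green glue press, slide its brass-plated end between the guides fully home against the end stop, and let go of it while the ram is still up. Then push the red palm button 24 mm down (pointer at the green band), so that the foot clamps the rail, and finish while still holding it there. Leave the dark spare rail and everything else on the bench where it is.

Things in the scene. Friction and masses are not known exactly. Their poses are not given: they have to be found in the camera images.
- rail_center (a point): Centre (half-way up) of the loose pale oak rail, 240 x 40 x 22 mm, about 0.15 kg, lying flat. Its x axis runs lengthwise towards the brass-plated end, z up. A brass plate 50 x 28 mm is let into its upper face, 90 mm from here along +x. It starts left or right of the press, the spare rail on the other side.
- rail_tip (a point): Centre of the brass-plated end face of the oak rail: 120 mm from its centre along its x.
- press: Green glue press, fixed. Origin on the bench surface, on the ram's vertical axis. The rail goes in along the press's +x (away from the robot, within 0.25 rad), centred on that axis. Flat bed in the press's frame: x -160 to 80 mm, y -65 to 65, top at z = 20; it is clear in front of the guides (x below -65). With the rail home its centre is at x = -88, y = 0, z = 31 mm.
- press_stop (a point): Centre of the end stop's face at bed level, 32 mm beyond the ram's axis along the press's x. Two steel guide cheeks 46 mm apart lead to it from 70 mm in front, with a flared mouth, 64 mm wide, that starts 97 mm in front of the stop. Stop and cheeks are 14 mm high above the bed.
- press_head (a point): Centre of the underside of the press's head on the ram's axis, 85 mm above the bench. The head spans z 85 to 125 mm, x -30 to 30, y -29 to 89 in the press's frame, on a column at y 49 to 89. The foot's underside is at z = 60 mm with the ram up; the rail's top on the bed is at z = 42, so it slides in beneath.
- ram (a joint): Travel of the ram and palm button in m: 0 = up, grows downward, end of travel 0.034. A spring pushes it back up (about 2 N at the top, 8 N at 24 mm). The foot meets the rail at 18 mm; its own spring (0.8 N per mm) then adds, about 14 N in all at 24 mm.
- button_top (a point): Centre of the flat top of the red palm button, 64 mm across; 190 mm above the bench with the ram up, on the ram's axis (on the press's origin); moves down with the ram. The black pointer on the far side of the button reaches the middle of the green band on the head at 24 mm of travel.
- foot: Black rubber foot, 32 mm across, at the lower end of the ram, on a small spring; its origin lies on the ram's axis.
- spare_center (a point): Centre of the dark spare rail, same size as the oak rail, without a brass plate. Leave it.
- glue: White glue bottle with yellow label, 56 mm across, 170 mm tall; origin under its base. Leave it.
- can: Can of wood finish with green label, 100 mm across, 120 mm tall; origin under its base. Leave it.
- jar: Amber jar with steel lid, 70 mm across, 85 mm tall; origin under its base. Leave it.
- sander: Cork sanding block, 110 x 65 x 30 mm; origin under its base. Leave it.
- brush: Brush lying on the bench, handle towards the robot. Leave it.
Not all that is in view belongs to the job. What is shaped like the part that bears rail_center but orange is not meant.

How it is judged (in metres and radians):
On the way:
1. the oak rail lies home in the press, brass end against the stop, let go, with the ram still up (x of rail_tip in the frame of press between 0.026 and 0.036 m and y of rail_tip in the frame of press between -0.006 and 0.006 m and z of rail_center in the frame of press between 0.026 and 0.036 m and angle between the x axis of rail_center and the x axis of press, either way round below 0.06 rad and value of joint ram below 0.005 m and contact force between each of the fingers, the arm and rail below 0.3 N), for 0.2 s.
At the end, for the whole second after the job is handed in: Ends with the arm holding the red button still at 24 mm (within 4 mm), the foot pressing the oak rail with over 1 N; the rail, not touched by the arm, lies flat on the bed, brass end within 6 mm of the stop and of the press's centre line, within 0.06 rad of it (x of rail_tip in the frame of press between 0.026 and 0.036 m and y of rail_tip in the frame of press between -0.006 and 0.006 m and z of rail_center in the frame of press between 0.026 and 0.036 m and angle between the x axis of rail_center and the x axis of press, either way round below 0.06 rad and value of joint ram between 0.02 and 0.028 m and contact force between foot and rail above 1 N and velocity of joint ram between -0.01 and 0.01 m/s and contact force between each of the arm, the fingers and rail below 0.3 N and contact force between any of the fingers, the arm and ram above 3 N); the arm keeps its last pose, push and grip.
It fails at once if the spare rail or another thing on the bench was moved more than 30 mm (distance of any of spare_center, glue, can, jar, sander, brush from where it was at the start of the episode above 0.03 m).
It also fails if it takes over 51 s, if anything falls off the work surface, if the arm or the gripper's body presses on something with over 40 N, if the wrist force passes 120 N, or if a joint passes its speed limit or range.

## Working session

There is one attempt and no reset: what is moved stays moved. The work goes in short steps, each a Python script; the robot and the scene stay as the last script left them, time stands still between calls to the robot, and variables do not carry over. Pictures are saved under pics/ and viewed, and the job is handed in when it is done.

```bash
ls; mkdir -p pics; python3 - <<'E'
from cell import robot, grip, kin, viewer
import cv2, numpy as np
for n in ("scene","top"):
    im=viewer.read_camera(n); cv2.imwrite(f"pics/a_{n}.png",im[:,:,::-1])
    c=viewer.camera_info(n); print(n,np.round(c["camera_matrix"],1).tolist(),np.round(c["R"],3).tolist(),np.round(c["t"],1).tolist(), np.round(-np.array(c["R"]).T@np.array(c["t"]),0))
    R=np.array(c["R"]);t=np.array(c["t"])
    for k in ("rail_center","rail_tip","press","press_stop","press_head","button_top","spare_center"):
        for d in viewer.pinpoint(k,n)[:3]:
            print(k,round(d["confidence"],2),np.round(R.T@(np.array(d["at"])-t),1))
s=robot.observe();print(s)
E
```

```text
pics
scene [[427.9, 0.0, 280.5], [0.0, 427.9, 202.6], [0.0, 0.0, 1.0]] [[-0.834, 0.552, -0.003], [0.344, 0.514, -0.786], [-0.432, -0.656, -0.619]] [425.9, -53.9, 1556.5] [1046.  814.  922.]
rail_center 0.81 [487.3 316.6  13.2]
rail_center 0.61 [204.8 344.6  11.6]
rail_tip 0.82 [606.1 305.4   9.6]
rail_tip 0.56 [ 97.1 398.7  10.1]
press 0.58 [592.7  45.   -2.1]
press_stop 0.71 [627.3  51.8  18.4]
press_head 0.91 [594.   43.5  85.6]
button_top 0.86 [596.   46.1 193.1]
top [[390.0, 0.0, 278.7], [0.0, 390.0, 202.4], [0.0, 0.0, 1.0]] [[0.017, -1.0, 0.001], [-0.98, -0.016, -0.196], [0.196, 0.003, -0.981]] [-31.7, 509.4, 1079.7] [ 288.  -26. 1159.]
rail_center 0.75 [205.1 342.4   9.9]
rail_center 0.57 [487.  316.6   3.2]
rail_center 0.34 [410.7 442.7  -2.1]
rail_tip 0.81 [100.  402.5   8.4]
rail_tip 0.71 [ 450.7 -298.2   16.1]
rail_tip 0.69 [603.4 298.3   9.9]
press 0.71 [590.5  43.5  -2.7]
press_stop 0.65 [627.6  45.7  16.9]
press_head 0.9 [592.9  44.6  82.6]
press_head 0.27 [408.2 441.1  -2.2]
button_top 0.96 [596.8  40.5 191.2]
spare_center 0.67 [ 449.9 -300.7   16.3]
{'t': 0.8, 'joints': array([ 1.2029981 ,  0.46747056, -0.01162544,  1.60270375,  0.00599552,
        1.07141541, -0.05631014]), 'joint_velocities': array([ 1.05131124e-03,  4.05349338e-04,  6.69119586e-04, -1.68887578e-03,
        8.25421437e-04,  1.41813946e-03, -1.62606264e-05]), 'joint_torque': array([ 3.08766257e-04, -5.20347762e+01, -1.19479018e-02, -2.44045329e+01,
       -5.66369982e-02,  1.10926953e-02,  2.72729602e-05]), 'tcp_pos': array([ 207.40163318, -616.02495222,  214.60993366]), 'tcp_rot': array([ 2.04571887,  0.33506983, -2.04575209]), 'contact_force': array([-0.33457531,  1.14091155,  0.12333192]), 'wrist_torque': array([-0.02064106,  0.01833399, -0.01162679]), 'grip_width': 0.9991934964261165}
```

View pics/a_scene.png

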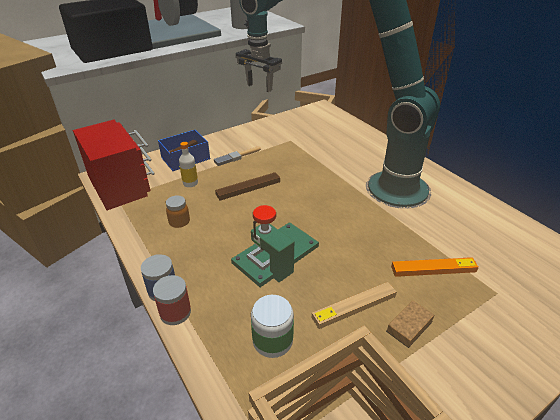

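View pics/a_top.png

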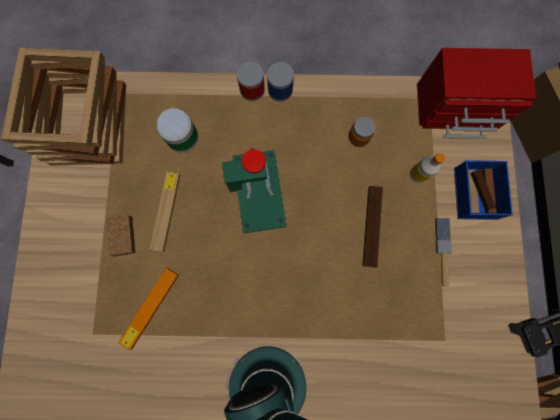

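```bash
cat > h.py <<'E'
from cell import robot, grip, kin, viewer
import cv2, numpy as np
from scipy.spatial.transform import Rotation as Ro
def cam(n):
    c=viewer.camera_info(n); return np.array(c["camera_matrix"]),np.array(c["R"]),np.array(c["t"])
def ray(n,px,z):
    K,R,t=cam(n); px=np.atleast_2d(px).astype(float)
    d=(np.linalg.inv(K)@np.c_[px,np.ones(len(px))].T).T@R; o=-R.T@t
    return o+d*((z-o[2])/d[:,2])[:,None]
def proj(n,X):
    K,R,t=cam(n); X=np.atleast_2d(X); c=(K@(R@X.T+t[:,None])).T; return c[:,:2]/c[:,2:]
def rail_rects(n="top"):
    out=[]
    for d in viewer.silhouettes("rail_center",n):
        m=d["mask"].astype(np.uint8); cs,_=cv2.findContours(m,cv2.RETR_EXTERNAL,cv2.CHAIN_APPROX_NONE)
        c=max(cs,key=cv2.contourArea).reshape(-1,2)
        W=ray(n,c,22)[:,:2].astype(np.float32)
        out.append((d["confidence"],c.mean(0).round(0),cv2.minAreaRect(W)))
    return out
def down(yaw):
    # tool x down, tool y = jaw direction at world angle yaw
    x=np.array([0,0,-1.]);y=np.array([np.cos(yaw),np.sin(yaw),0]);z=np.cross(x,y)
    return Ro.from_matrix(np.c_[x,y,z]).as_rotvec()
E
python3 - <<'E'
from h import *
im=viewer.read_camera("top")
print(rail_rects("top"))
im2=viewer.read_camera("scene")
print(rail_rects("scene"))
a=cv2.resize(im[130:260,90:290],None,fx=4,fy=4,interpolation=cv2.INTER_CUBIC); cv2.imwrite("pics/b_top.png",a[:,:,::-1])
a=cv2.resize(im2[195:355,220:420],None,fx=3.7,fy=3.7,interpolation=cv2.INTER_CUBIC); cv2.imwrite("pics/b_scene.png",a[:,:,::-1])
R=Ro.from_rotvec(robot.observe()["tcp_rot"]).as_matrix(); print(R.round(3))
E
```

```text
[(0.96, array([164., 212.]), ((483.725830078125, 313.8432922363281), (49.365966796875, 237.15464782714844), 81.41242218017578)), (0.68, array([148., 309.]), ((205.0847930908203, 338.5939636230469), (46.99605941772461, 242.07766723632812), 60.36532211303711)), (0.68, array([256., 190.]), ((553.7232055664062, 54.38604736328125), (252.96524047851562, 163.9256591796875), 10.381394386291504))]
[(0.77, array([353., 305.]), ((492.73541259765625, 323.0415954589844), (51.97077560424805, 244.4198760986328), 82.11753845214844)), (0.62, array([434., 266.]), ((214.58389282226562, 348.5369567871094), (57.560028076171875, 245.91668701171875), 60.2869758605957))]
[[ 0.     0.319 -0.948]
 [-0.    -0.948 -0.319]
 [-1.     0.    -0.   ]]
```

View pics/b_top.png

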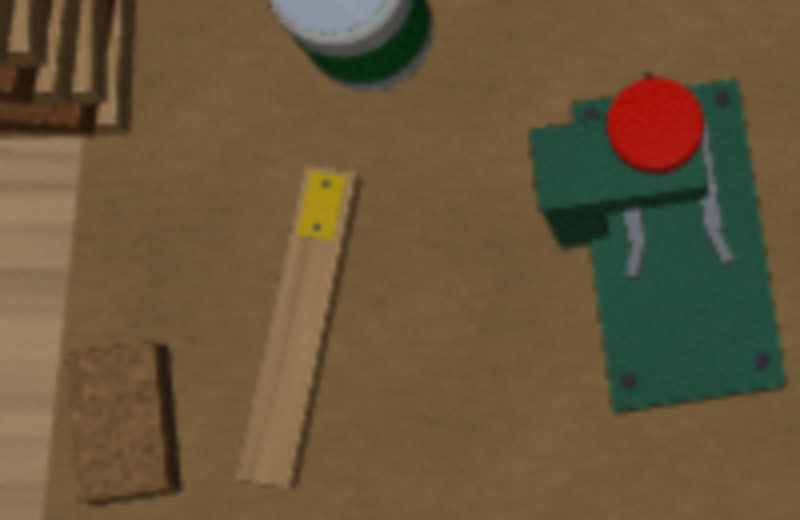

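View pics/b_scene.png

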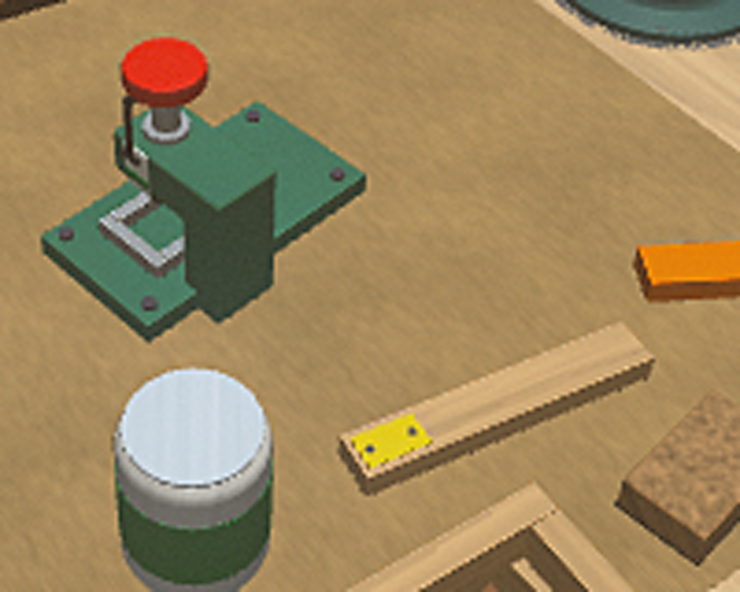

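```bash
cat > fit.py <<'E'
from h import *
from scipy.optimize import minimize
S=8
def boxhull(n,pose,b):
    x0,x1,y0,y1,z0,z1=b; c,s=np.cos(pose[2]),np.sin(pose[2])
    P=np.array([[x,y,z] for x in(x0,x1) for y in(y0,y1) for z in(z0,z1)],float)
    W=np.c_[pose[0]+c*P[:,0]-s*P[:,1],pose[1]+s*P[:,0]+c*P[:,1],P[:,2]]
    return cv2.convexHull(proj(n,W).astype(np.float32))[:,0]
def render(n,pose,boxes,roi):
    x0,y0,x1,y1=roi; m=np.zeros(((y1-y0)*S,(x1-x0)*S),np.uint8)
    for b in boxes:
        h=(boxhull(n,pose,b)-[x0,y0]+.5)*S-.5
        cv2.fillPoly(m,[np.round(h*16).astype(np.int32)],255,shift=4)
    return cv2.resize(m,(x1-x0,y1-y0),interpolation=cv2.INTER_AREA)/255.
def fit(views,boxes,p0):
    # views: list (cam, roi, mask float, valid)
    sc=np.array([1,1,.005])
    def cost(q):
        p=p0+q*sc
        return sum((np.abs(render(n,p,boxes,r)-m)*v).sum() for n,r,m,v in views)
    r=minimize(cost,np.zeros(3),method="Nelder-Mead",options=dict(initial_simplex=np.array([[0,0,0],[8,0,0],[0,8,0],[0,0,8]]),maxiter=300,xatol=.05,fatol=.05))
    return p0+r.x*sc,r.fun
PRESS=[(-160,80,-65,65,0,20),(-30,30,-29,89,85,125),(-30,30,49,89,0,125)]
RAIL=[(-120,120,-20,20,0,22)]
E
python3 - <<'E'
from fit import *
V=[];VR=[]
for n,roi,rr in (("top",(215,140,300,242),(140,160,200,262)),("scene",(222,210,330,292),(300,275,405,335))):
    im=viewer.read_camera(n); h=cv2.cvtColor(im,cv2.COLOR_RGB2HSV).astype(int)
    x0,y0,x1,y1=roi; g=h[y0:y1,x0:x1]; 
    m=((g[...,0]>60)&(g[...,0]<95)&(g[...,1]>70)).astype(np.uint8)
    # ignore red/grey/dark inside
    oth=(((g[...,0]<8)|(g[...,0]>172))&(g[...,1]>150))|(g[...,1]<60)
    v=1-cv2.dilate(oth.astype(np.uint8),np.ones((3,3)))
    V.append((n,roi,m.astype(float),v.astype(float)))
    sil=[d for d in viewer.silhouettes("rail_center",n)][0]["mask"]
    x0,y0,x1,y1=rr; VR.append((n,rr,sil[y0:y1,x0:x1].astype(float),1.0))
    cv2.imwrite(f"pics/c_{n}_m.png",cv2.resize(np.hstack([m*255,v*255]),None,fx=3,fy=3))
for lab,vv,b,p0 in (("press",V,PRESS,np.array([594,44,.12])),("rail",VR,RAIL,np.array([487,317,-.13]))):
    for s in (vv[:1],vv[1:],vv): 
        p,f=fit(s,b,p0); print(lab,[x[0] for x in s],p.round(4),round(f,1))
E
```

```text
press ['top'] [5.948966e+02 4.417490e+01 1.695000e-01] 174.3
press ['scene'] [5.944569e+02 4.577830e+01 1.749000e-01] 151.6
press ['top', 'scene'] [5.942997e+02 4.491960e+01 1.699000e-01] 333.8
rail ['top'] [ 4.842473e+02  3.175610e+02 -1.249000e-01] 142.2
rail ['scene'] [ 4.872986e+02  3.172984e+02 -1.372000e-01] 77.5
rail ['top', 'scene'] [ 4.868109e+02  3.171981e+02 -1.365000e-01] 225.1
```

```bash
python3 - <<'E'
from h import *
c=np.array([0.,0,0])
for pos,yaw in (([480,315,20],1.4),([505,33,42],1.67),([595,44,200],1.67)):
    for dy in (0,np.pi):
        q=kin.ik(pos,down(yaw+dy)); print(pos,None if q is None else np.round(q,2))
E
```

```text
[480, 315, 20] [-0.01  0.82 -0.86  1.87  0.82  0.85  0.11]
[480, 315, 20] [-0.19  0.71 -0.6   1.88  0.58  0.74 -2.86]
[505, 33, 42] [ 0.4   0.6  -0.66  2.03  0.57  0.7   1.04]
[505, 33, 42] [ 0.21  0.53 -0.41  2.05  0.35  0.63 -1.92]
[595, 44, 200] [ 0.51  0.56 -0.87  1.71  0.48  1.1   1.15]
[595, 44, 200] [ 0.27  0.46 -0.53  1.73  0.26  1.03 -1.82]
```

View pics/c_top_m.png

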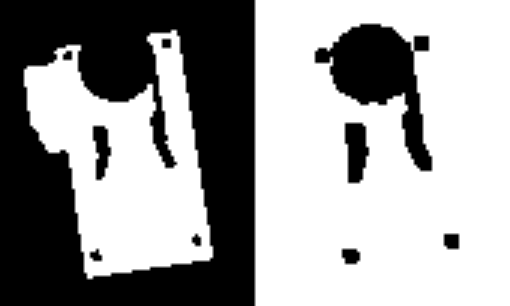

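```bash
cat >> h.py <<'E'
PR=np.array([594.4,45.0,0.170]); RL=np.array([486.8,317.2,-0.1365])
def fr(p,x,y=0): 
    c,s=np.cos(p[2]),np.sin(p[2]); return np.array([p[0]+c*x-s*y,p[1]+s*x+c*y])
E
python3 - <<'E'
from h import *
for L in (-10,0,10):
    for x in (-195,-150,-88):
        for z in (24,70):
            q=kin.ik([*fr(PR,x+L),z],down(PR[2]+np.pi/2)); print(L,x,z,None if q is None else np.round(q,2))
for z in (4,120): q=kin.ik([*fr(RL,-5),z],down(RL[2]+np.pi/2)); print(np.round(q,2))
E
```

```text
-10 -195 24 [ 0.53  0.52 -0.74  2.29  0.69  0.56  0.99]
-10 -195 70 [ 0.76  0.52 -1.02  2.26  0.7   0.71  0.98]
-10 -150 24 [ 0.43  0.55 -0.65  2.2   0.61  0.58  1.07]
-10 -150 70 [ 0.68  0.56 -0.96  2.17  0.69  0.75  1.  ]
-10 -88 24 [ 0.35  0.6  -0.59  2.06  0.56  0.64  1.13]
-10 -88 70 [ 0.51  0.58 -0.8   2.04  0.6   0.77  1.09]
0 -195 24 [ 0.51  0.53 -0.72  2.27  0.68  0.56  1.  ]
0 -195 70 [ 0.74  0.53 -1.    2.24  0.7   0.72  0.99]
0 -150 24 [ 0.4   0.55 -0.62  2.18  0.59  0.58  1.09]
0 -150 70 [ 0.66  0.57 -0.94  2.15  0.68  0.76  1.01]
0 -88 24 [ 0.35  0.62 -0.6   2.04  0.56  0.65  1.12]
0 -88 70 [ 0.49  0.59 -0.77  2.01  0.59  0.77  1.11]
10 -195 24 [ 0.49  0.53 -0.7   2.25  0.66  0.57  1.02]
10 -195 70 [ 0.72  0.54 -0.99  2.22  0.7   0.73  0.99]
10 -150 24 [ 0.38  0.55 -0.59  2.16  0.56  0.59  1.12]
10 -150 70 [ 0.63  0.57 -0.92  2.13  0.67  0.76  1.02]
10 -88 24 [ 0.36  0.63 -0.61  2.01  0.57  0.67  1.12]
10 -88 70 [ 0.47  0.6  -0.76  1.99  0.58  0.78  1.12]
[-0.03  0.84 -0.84  1.86  0.84  0.84  0.13]
[ 0.01  0.65 -0.88  1.82  0.6   0.97  0.3 ]
```

```bash
python3 - <<'E'
from h import *
o=robot.observe
robot.servo_line([207.4,-616,300],feed=250); print(o()["t"])
ry=RL[2]+np.pi/2
robot.movep([*fr(RL,-5),200],down(ry)); print(o()["t"],o()["tcp_pos"].round(1))
grip(0.75,25)
robot.servo_line([*fr(RL,-5),40],feed=200); print(o()["t"],o()["tcp_pos"].round(1))
im=viewer.read_camera("scene"); a=cv2.resize(im[150:360,270:470],None,fx=2.8,fy=2.8,interpolation=cv2.INTER_CUBIC); cv2.imwrite("pics/d_scene.png",a[:,:,::-1])
E
```

```text
1.6917
5.1 [482.4 317.2 199.9]
6.5667 [482.4 318.7  41. ]
```

View pics/d_scene.png

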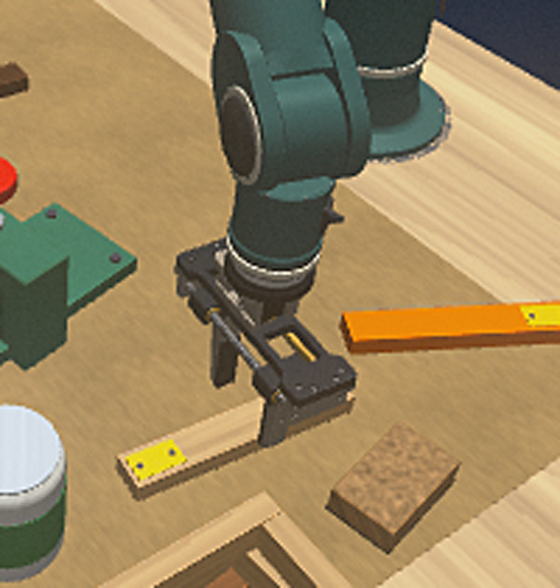

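The fingers straddle the pale brass-ended rail (brass at about (155,458) in the crop) and sit clear of the cork block. Next I descend and grip.

```bash
python3 - <<'E'
from h import *
o=robot.observe
robot.servo_line([*fr(RL,-5),4],feed=60); print(o()["t"],o()["tcp_pos"].round(1),o()["contact_force"].round(1))
grip(0.2,25); s=o();print(s["t"],s["grip_width"]*92,s["contact_force"].round(1))
p=fr(RL,-5)
robot.servo_line([*p,64],feed=120)
s=o();print(s["t"],s["grip_width"]*92,s["contact_force"].round(1),s["wrist_torque"].round(3),s["tcp_pos"].round(1))
for n in ("scene","top"):
    im=viewer.read_camera(n)
    a=cv2.resize(im[150:360,270:470] if n=="scene" else im[130:280,90:300],None,fx=2.8,fy=2.8,interpolation=cv2.INTER_CUBIC); cv2.imwrite(f"pics/e_{n}.png",a[:,:,::-1])
E
```

```text
7.3667 [481.8 318.1   4. ] [ 0.7 -0.6 -0.7]
7.9083 39.65920848537449 [-0.6 -0.4  2. ]
8.5583 40.0505098224734 [ 0.4  0.  -2.5] [ 0.069 -0.133  0.045] [481.8 317.4  63.8]
```

View pics/e_scene.png

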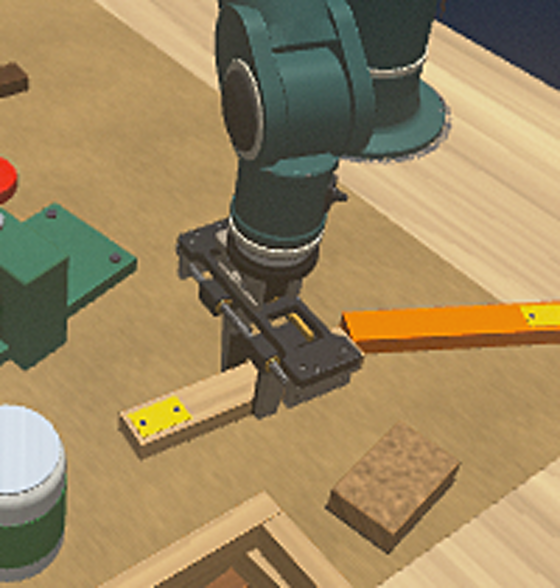

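View pics/e_top.png

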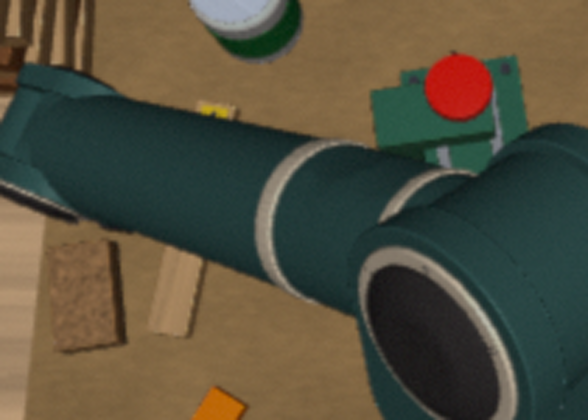

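Gripped (40 mm) and lifted level: brass end at (160,413) in the scene crop, rear end overhanging behind the gripper. Next I carry it to the front of the press.

```bash
python3 - <<'E'
from h import *
o=robot.observe
robot.servo_line([405,300,66],feed=200); print(o()["t"])
x=-198
robot.servo_line([*fr(PR,x-5),66],feed=200,rotation=down(PR[2]+np.pi/2)); s=o();print(s["t"],s["tcp_pos"].round(1))
robot.servo_line([*fr(PR,x-5),30],feed=100)
s=o();print(s["t"],s["grip_width"]*92,s["contact_force"].round(1),s["wrist_torque"].round(3),s["tcp_pos"].round(1),fr(PR,x-5).round(1))
for n in ("scene","top"):
    im=viewer.read_camera(n)
    a=cv2.resize(im[180:320,200:400] if n=="scene" else im[130:280,190:350],None,fx=4,fy=4,interpolation=cv2.INTER_CUBIC); cv2.imwrite(f"pics/f_{n}.png",a[:,:,::-1])
E
```

```text
9.2
10.8 [394.4  11.3  66.1]
11.3083 39.89333031911947 [-0.1  0.2 -2.5] [ 0.072 -0.164  0.024] [394.4  11.4  30.1] [394.3  10.7]
```

View pics/f_scene.png

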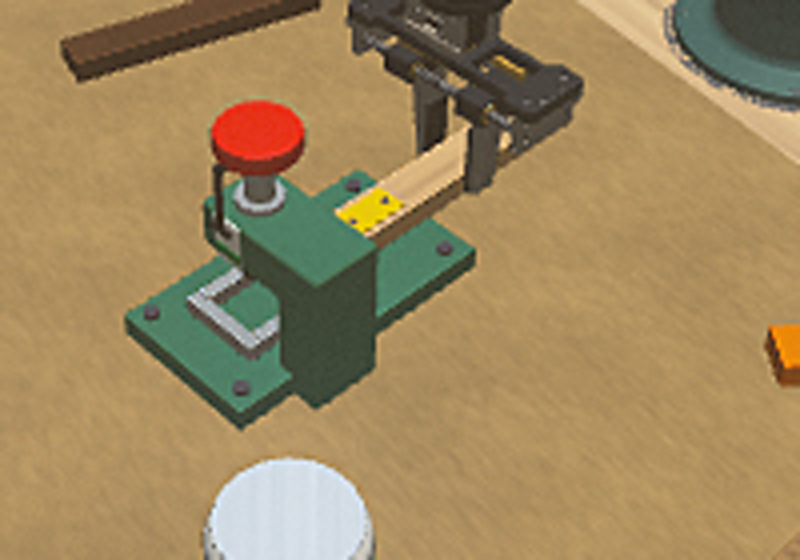

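View pics/f_top.png

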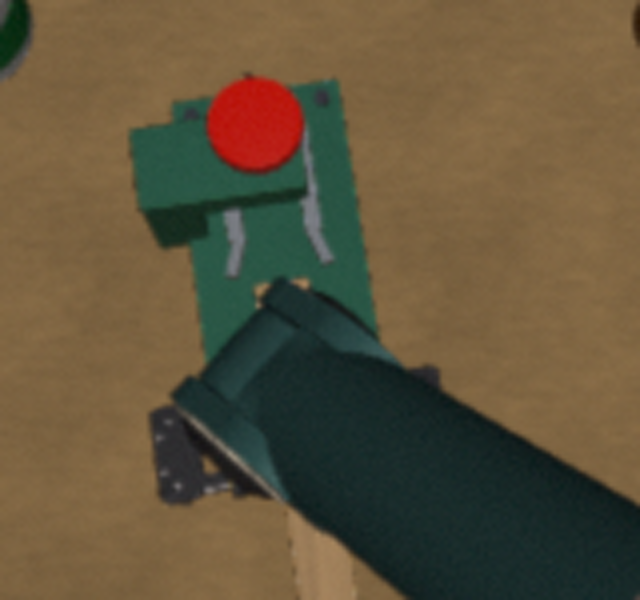

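The rail lies ahead of the mouth and centred: its tip spans columns 255–309 in the top crop, the mouth 232–330. Next I lower it and slide in with force checks.

```bash
python3 - <<'E'
from h import *
o=robot.observe
u=np.array([np.cos(PR[2]),np.sin(PR[2]),0]);w=np.array([-u[1],u[0],0])
def rep(tag):
    s=o();f=s["contact_force"];d=s["tcp_pos"]-[*PR[:2],0]
    print(tag,round(s["t"],2),"f",round(f@u,1),round(f@w,1),round(f[2],1),"pos",round(d@u,1),round(d@w,1),round(d[2],1),"g",round(s["grip_width"]*92,1));return f@u
robot.servo_line([*fr(PR,-203),25],feed=60); rep("low")
for x in (-170,-140,-120,-105,-100):
    robot.servo_line([*fr(PR,x),25],feed=60); f=rep(x)
    if abs(f)>12: break
else:
    for x in range(-98,-84):
        robot.servo_line([*fr(PR,x),25],feed=25); f=rep(x)
        if f<-7: break
for n in ("scene","top"):
    im=viewer.read_camera(n)
    a=cv2.resize(im[180:320,200:400] if n=="scene" else im[130:280,190:350],None,fx=4,fy=4,interpolation=cv2.INTER_CUBIC); cv2.imwrite(f"pics/g_{n}.png",a[:,:,::-1])
E
```

```text
low 11.66 f 0.8 -0.4 -1.8 pos -203.1 -0.1 25.0 g 39.8
-170 12.36 f -0.4 0.0 -2.0 pos -170.3 0.1 24.8 g 39.9
-140 13.01 f 0.1 -0.1 -1.6 pos -140.2 0.2 24.8 g 39.8
-120 13.49 f 0.2 0.4 -1.4 pos -119.9 0.1 24.9 g 39.9
-105 13.89 f 0.1 1.0 -1.6 pos -104.7 0.1 25.0 g 39.5
-100 14.14 f -1.0 -0.4 -1.7 pos -99.7 0.0 25.0 g 39.4
-98 14.39 f 0.1 -0.1 -1.1 pos -97.9 -0.0 25.0 g 39.7
-97 14.64 f -0.0 0.0 -1.9 pos -97.0 -0.0 25.0 g 39.6
-96 14.89 f -0.1 0.5 -2.4 pos -95.9 0.0 25.0 g 39.8
-95 15.14 f -0.2 0.0 -1.1 pos -94.9 -0.0 25.0 g 39.7
-94 15.39 f -0.1 0.5 -2.3 pos -93.9 0.0 25.0 g 40.0
-93 15.64 f -1.6 -0.6 -0.8 pos -93.5 0.1 24.8 g 39.7
-92 15.89 f -4.8 0.1 0.9 pos -93.5 0.0 24.6 g 39.8
-91 16.14 f -6.2 0.0 1.6 pos -93.5 0.0 24.4 g 39.9
-90 16.39 f -9.0 0.2 4.4 pos -93.5 0.0 24.4 g 39.6
```

View pics/g_scene.png

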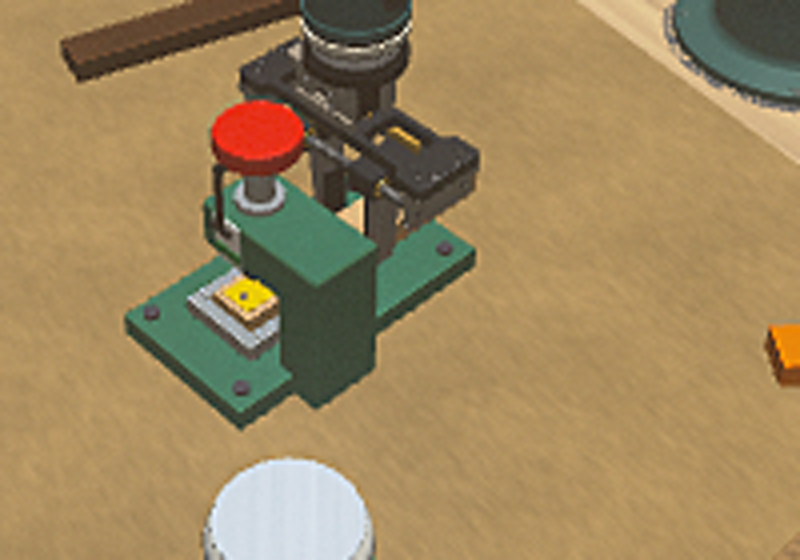

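View pics/g_top.png

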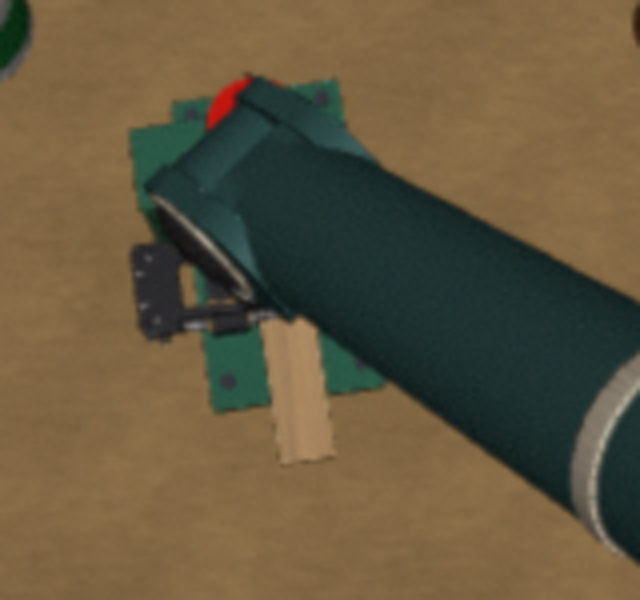

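Stop contact came at rail centre x ≈ -88.5 mm (home is -88), and the brass end shows at the stop at (245,293) in the scene crop. Next I release, lift and look.

```bash
python3 - <<'E'
from h import *
o=robot.observe
u=np.array([np.cos(PR[2]),np.sin(PR[2]),0])
robot.servo_line([*fr(PR,-92.5),25],feed=25); print(o()["t"],(o()["contact_force"]@u).round(1))
grip(0.7); print(o()["t"],o()["grip_width"]*92,o()["contact_force"].round(1))
robot.servo_line([*fr(PR,-95),120],feed=150)
robot.servo_line([*fr(PR,-95),230],feed=200)
robot.hold(0.2);print(o()["t"])
for n in ("scene","top"):
    im=viewer.read_camera(n)
    a=cv2.resize(im[180:320,200:400] if n=="scene" else im[130:280,190:350],None,fx=4,fy=4,interpolation=cv2.INTER_CUBIC); cv2.imwrite(f"pics/h_{n}.png",a[:,:,::-1])
K,R,t=cam("scene")
for k in ("rail_tip","rail_center","button_top"):
  for d in viewer.pinpoint(k,"scene")[:2]:
    w=R.T@(np.array(d["at"])-t); e=w[:2]-PR[:2]; print(k,round(d["confidence"],2),w.round(1),"press",(e@u[:2]).round(1),(-e[0]*u[1]+e[1]*u[0]).round(1))
E
```

```text
16.7417 -4.6
17.275 64.45772575333491 [-0.6 -0.8 -0.2]
18.9583
rail_tip 0.93 [624.7  50.6  33.8] press 30.8 0.4
rail_tip 0.56 [100.9 400.7   9.6] press -426.2 434.1
rail_center 0.91 [506.7  27.2  33.3] press -89.5 -2.7
rail_center 0.88 [202.4 341.   11.6] press -336.3 358.1
button_top 0.79 [594.6  49.6 193.8] press 1.0 4.5
```

View pics/h_scene.png

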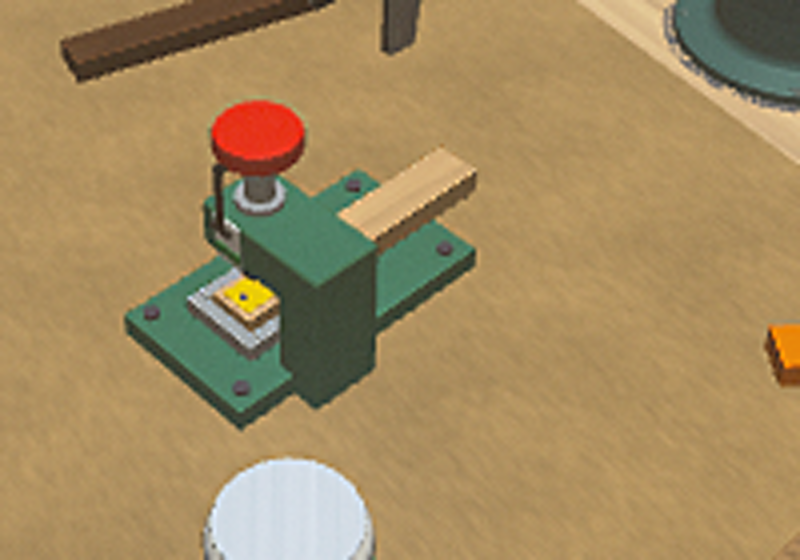

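View pics/h_top.png

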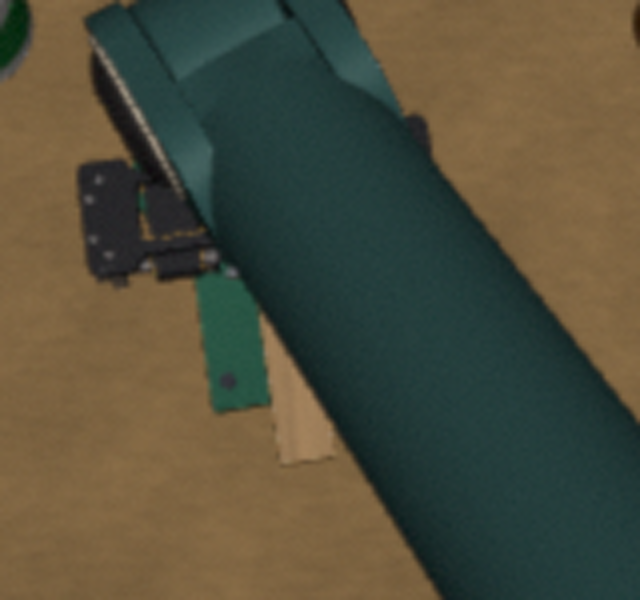

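```bash
python3 - <<'E'
from fit import *
n="scene"
im=viewer.read_camera(n); roi=(200,180,400,320)
big=cv2.resize(im[180:320,200:400],None,fx=4,fy=4,interpolation=cv2.INTER_CUBIC)[:,:,::-1].copy()
P=[fr(PR,x,y) for x,y in((-208,-20),(32,-20),(32,20),(-208,20))]
for z,c in ((42,(255,0,255)),(20,(255,255,0))):
    q=(proj(n,[[*p,z] for p in P])-[200,180]+.5)*4
    cv2.polylines(big,[np.round(q*16).astype(np.int32)],True,c,1,shift=4)
cv2.imwrite("pics/i_scene.png",big)
E
```

```text
(no output)
```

View pics/i_scene.png

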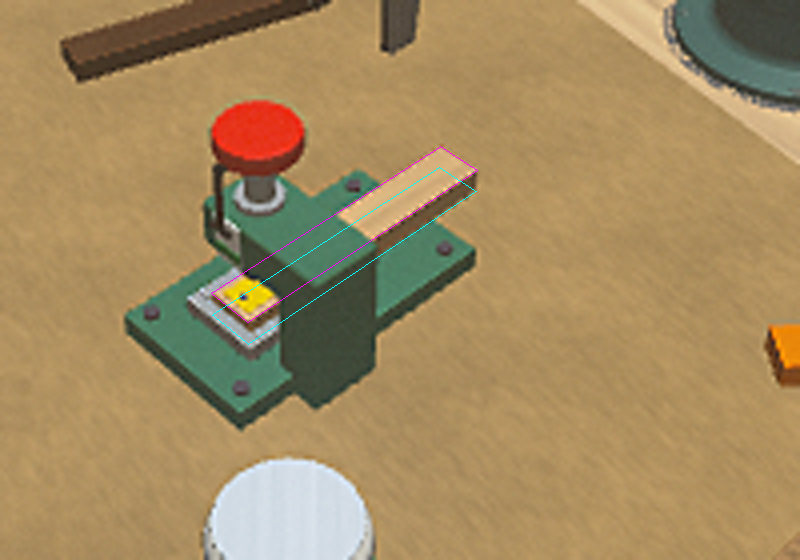

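The rail lies exactly on the predicted home outline (magenta: tip edge at (213–250, 292–322), rear corner at (475,172)), flat and untouched. Next I close the fingers and press the button.

```bash
python3 - <<'E'
from h import *
o=robot.observe
grip(0.0,10); print(o()["t"])
robot.servo_line([*fr(PR,0),230],feed=120)
def rep(z):
    s=o(); print(z,round(s["t"],2),s["tcp_pos"].round(1),"f",s["contact_force"].round(1)); return s
rep(230)
robot.servo_line([*fr(PR,0),196],feed=100); rep(196)
for z in (193,191,190,189,188,186,183,180,176):
    robot.servo_line([*fr(PR,0),z],feed=30); s=rep(z)
    if abs(s["contact_force"][2])>14: break
for n in ("scene",):
    im=viewer.read_camera(n)
    a=cv2.resize(im[180:320,200:400],None,fx=4,fy=4,interpolation=cv2.INTER_CUBIC); cv2.imwrite(f"pics/j_{n}.png",a[:,:,::-1])
E
```

```text
20.2583
230 21.2 [593.8  45.1 229.9] f [-0.1 -0.  -0. ]
196 21.69 [594.1  45.  195.5] f [ 0.5 -0.2 -0.6]
193 21.94 [594.5  45.1 193.2] f [-0.5  0.2 -0.1]
191 22.19 [594.4  45.  191. ] f [-0.   0.1 -0.1]
190 22.44 [594.6  45.  190.2] f [-0.   0.3  1.3]
189 22.69 [594.6  45.  189.1] f [-0.5  0.7  0.9]
188 22.94 [594.6  45.1 188.1] f [ 0.9 -0.   2.7]
186 23.19 [594.5  45.1 186. ] f [ 0.6 -0.4  2.4]
183 23.44 [594.6  45.1 183. ] f [ 1.  -0.3  2.9]
180 23.69 [594.6  45.1 180.1] f [0.7 0.  4.7]
176 23.98 [594.6  45.  176.2] f [0.5 0.1 4.7]
```

View pics/j_scene.png

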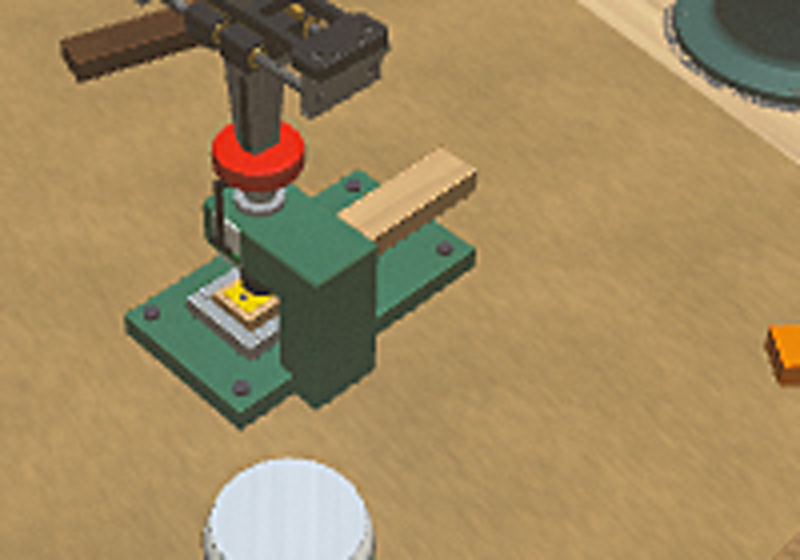

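Contact came at z ≈ 190 and the ram moves down with the finger: the button is at (258,155) and the foot shows dark above the brass at (255,290). Next I press on to 24 mm.

```bash
python3 - <<'E'
from h import *
o=robot.observe
for z in (172,170,168,166):
    robot.servo_line([*fr(PR,0),z],feed=20); s=o(); print(z,round(s["t"],2),s["tcp_pos"].round(1),s["contact_force"].round(1))
robot.hold(0.4); s=o(); print(round(s["t"],2),s["tcp_pos"].round(2),s["contact_force"].round(1))
im=viewer.read_camera("scene"); K,R,t=cam("scene"); u=np.array([np.cos(PR[2]),np.sin(PR[2])])
a=cv2.resize(im[180:320,200:400],None,fx=4,fy=4,interpolation=cv2.INTER_CUBIC); cv2.imwrite("pics/k_scene.png",a[:,:,::-1])
a=cv2.resize(im[205:265,240:290],None,fx=10,fy=10,interpolation=cv2.INTER_CUBIC); cv2.imwrite("pics/k2.png",a[:,:,::-1])
for k in ("rail_tip","rail_center","button_top"):
  for d in viewer.pinpoint(k,"scene")[:1]:
    w=R.T@(np.array(d["at"])-t); e=w[:2]-PR[:2]; print(k,round(d["confidence"],2),w.round(1),"press",(e@u).round(1),(-e[0]*u[1]+e[1]*u[0]).round(1))
E
```

```text
172 24.38 [594.6  45.  172.5] [1.1 0.1 6. ]
170 24.62 [594.6  45.1 170.8] [-0.1 -0.4  8.1]
168 24.88 [594.6  45.1 169.1] [-1.3 -0.  11.1]
166 25.12 [594.6  45.1 167.4] [-1.7 -1.7 12.3]
25.52 [594.62  45.1  167.47] [-0.8 -1.2 13.3]
rail_tip 0.81 [ 99.1 401.2   9.5] press -427.9 434.9
rail_center 0.8 [205.9 343.4   9.9] press -332.4 359.8
button_top 0.8 [595.7  51.7 166.9] press 2.4 6.3
```

View pics/k_scene.png

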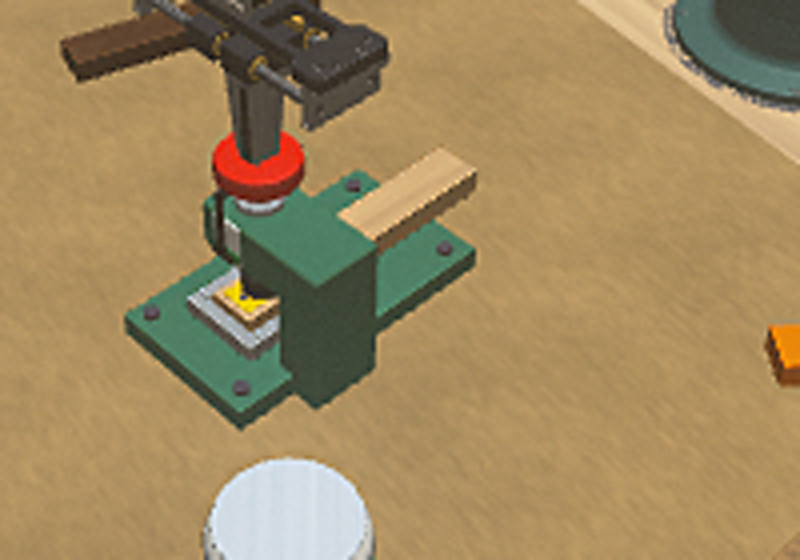

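View pics/k2.png

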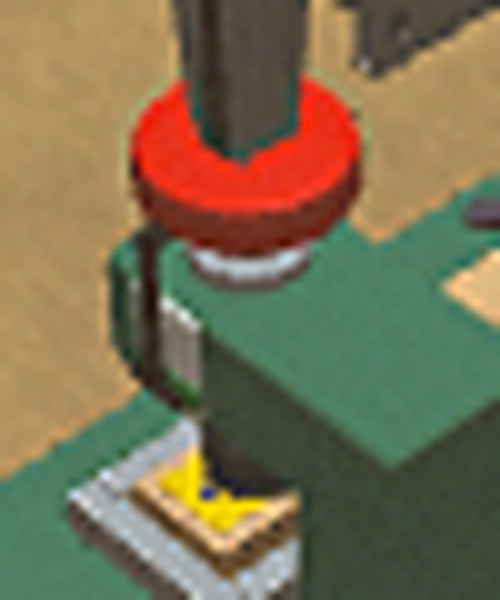

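The pointer is just above the green band (about (190,390) in the close crop). TCP z gives about 22.5 mm of travel, so I press slightly further.

```bash
python3 - <<'E'
from h import *
o=robot.observe
robot.servo_line([*fr(PR,0),164.3],feed=15); robot.hold(0.8)
s=o(); print(round(s["t"],2),s["tcp_pos"].round(2),s["contact_force"].round(1),np.abs(s["joint_velocities"]).max().round(4))
im=viewer.read_camera("scene"); big=cv2.resize(im[195:275,220:325],None,fx=7,fy=7,interpolation=cv2.INTER_CUBIC)[:,:,::-1].copy()
P=[fr(PR,x,y) for x,y in((-208,-20),(32,-20),(32,20),(-208,20))]
q=(proj("scene",[[*p,42] for p in P])-[220,195]+.5)*7
cv2.polylines(big,[np.round(q*16).astype(np.int32)],True,(255,0,255),1,shift=4)
cv2.imwrite("pics/l.png",big)
E
```

```text
26.79 [594.62  45.04 165.98] [-2.3 -1.6 14.2] 0.0023
```

View pics/l.png

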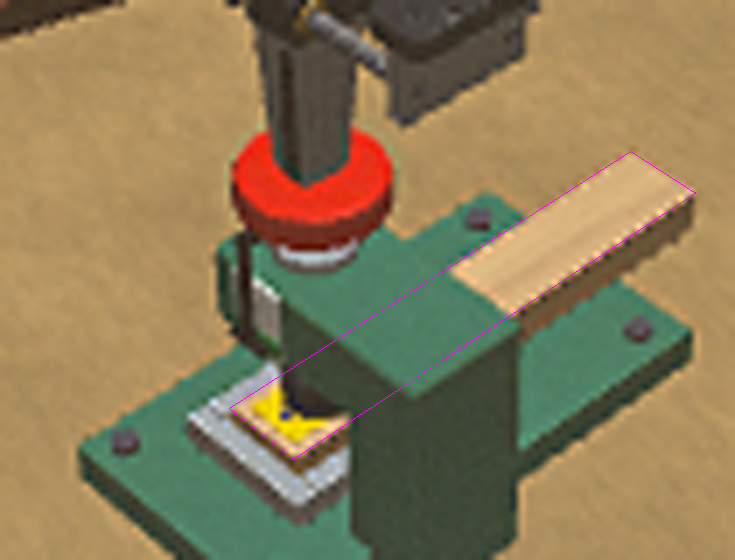

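The TCP is at z = 165.98 (24.0 mm of travel) with 14.2 N, which matches the expected 14 N. The pointer reaches down to the green band at (265,345), the foot rests on the rail, and the rail still sits on the home outline. I'm handing in.

```bash
python3 - <<'E'
from h import *
robot.job_done(); s=robot.observe(); print(s["t"],s["tcp_pos"].round(1),s["contact_force"].round(1))
E
```

```text
the job is handed in; nothing more can be done
the job is handed in; nothing more can be done
```

The job is handed in: the oak rail is home in the press and clamped, and the arm is holding the button at 24 mm. I used about 27 s of the 51 s. No verdict was reported.

**What I did:** I picked the pale oak rail, not the orange look-alike or the dark spare. I laid it on the bed and slid it in until it met the stop. I let go with the ram up and lifted clear, then pressed the red button with the shut fingers.

**Last checks:**
- **Rail:** it met the stop with its centre at about x = -88.5 mm, against -88 mm when home. After release and again when clamped, it lay on the predicted home outline in the scene camera.
- **Button:** the finger tip stood at z = 165.98 mm, so travel is 24.0 mm from the 190 mm top. The push was 14.2 N, matching the expected 14 N, and the arm was still.
- **Other things on the bench:** the arm touched nothing else that I saw. I did not re-measure their positions at the end.

**Checks that failed or disagreed:**
- **Rail after clamping:** with the ram down, the network's best match for the rail was the orange look-alike. That last rail check therefore rests on the outline alone.
- **Button centre:** the network put it about 6 mm off the axis I used. My press fit from both cameras and the rail's contact with the stop supported my axis.

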